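# Click in the alignment target and steer the laser spot into its ring

### The arm

A 6-joint arm with a two-finger parallel gripper is mounted at the origin on the work surface. World frame = base frame: x ahead of the robot, y to its left, z up, the work surface at z = 0. Lengths are in m, angles in degrees, forces in N, time in s.
With the tool pointing down it reaches from about 0.3 to 0.75 m from the base axis. Payload 8.5 kg.
Tool frame: the origin (TCP) lies at the very end of the fingers, on their centre line; the grasp point (between the pads) lies grasp_offset behind it (grasp_offset is the distance from the TCP to the grasp point, in m); x points along the fingers, z is the direction in which the jaws open and shut, and the axes are right-handed (so a half turn about x gives the same grasp; the last joint's range is limited). The gripper opens to 85 mm and grips with 20 to 120 N. Pads are 22 mm wide; open, the fingers measure 114 mm over their backs; the gripper's body (76 mm by 85 mm) begins 54 mm behind the grasp point. The pads swing forward as they close: fully open they stand 13 mm farther back than shut.
Start: joints at [-89.055, 21.807, 74.336, -0, 83.858, -12.336], TCP at [0.126, -0.535, 0.231] pointing down, gripper open.
Joint ranges: [-178.18, 178.18], [-50.72, 133.34], [12.68, 142.11], [-81.47, 261.47], [9.98, 163.14], [-165.26, 165.26]. Speed limits (degrees/s): [136.94, 136.94, 180, 180, 180, 180].

### API

Orientations are given as a 3x3 rotation matrix whose columns are the frame's x, y, z axes.
In Python, from rig import observe, get_image, close_job, recognise, grasp_offset gives the robot as it stands.
- The arm moves only by the tool drive_tool, never from a script. Its argument "targets" is a list that holds one entry, the list of rows, each a list of 7 numbers: the shift along the tool's x, y, z in units of 50 mm (1.0 is 50 mm), then the turn, a rotation vector about the tool's x, y, z in rad, then the opening, from -1 (shut) to 1 (fully open), so that 0 is half open. A call has 1 to 5 rows; each row shifts and turns the commanded pose from where the row before left it, along the tool's axes as they then stand; what a row does not reach is not made up. A row lasts 1/10 s, in which the tool goes at most 50 mm and 8.59 degrees, less where a joint would pass 70% of its speed; a pose out of reach is approached as far as the arm can. A call is refused whole if a number of a shift passes 1 or a number of a turn 0.15, either way. A call with a gripper value outside its range is refused whole. The fingers move at their own pace and stop on an object; "force" is the grip in N (left out, the last holds). Time passes only in rows, so rows that do not move let the fingers close. It gives the time, the measured TCP pose, the force and the opening at its end, in the units of the state.
- observe(): the state, without advancing time (a new reading comes with each control period).
- get_image(name): name is "scene" or "top" or "wrist"; returns a dict with "image" (420x560x3 uint8, red, green, blue), "fx", "fy", "cx", "cy" (pixels), "rvec" (rotation vector, rad) and "tvec" (3), from world to camera coordinates, as OpenCV has them. Camera axes: x right, y down, z forward; pixel columns grow to the right and rows downward; lengths in m; the calibration is good to about 2 mm. A picture is of the moment at which its call begins. There is no depth.
- close_job(): hands the job in, once; it reports no verdict.
Trained networks look in a picture, given as the dict that the camera call returned (one of the last four; its "shot" number tells which), for a name from the list of things; names that differ only in an ending like _2 or _b are one class to them, and where a whole thing is asked for, a point or a joint stands for the part that bears it (a point fixed in the world has none). Each returns a list of dicts, best first, with "p" (0 to 1); they miss things now and then, are a little off and sometimes report something else, mostly with a low value. They report only what shows in the picture. A call takes as long as a camera call. They do not tell look-alikes from the thing itself.
- recognise(label, picture): "at" ([column, row] as shares, 0 to 1, of the picture: columns of its width, rows of its height, amid what is visible of it).
The state is a dict: "time_s": time; "q": joint angles; "qvel": joint speeds; "joint_efforts": joint torques, N m; "position": TCP position; "tool_rot": TCP orientation; "ft_force": force on the tool from outside, world axes, zero at the start; "wrist_torque": the same for the moment, N m; "grip_width": finger opening in m.
Only numpy, scipy, OpenCV 4.12 (cv2) and the standard library are available. Lean on these libraries where they do the work, as an engineer would, in place of code of your own. Each camera call takes 0.05 s, during which the arm holds its last target.

### The job

Set up the bench laser for a measurement: slide the white target cartridge, ring end first, into the channel of the laser rig until the orange spring catch clicks shut behind it. Then turn the blue and the red mirror screws until the green spot lies wholly inside the black ring on the cartridge, and let go. Do not shift or tip the spare grey cartridge, the vial rack, the brown bottle or the jar.

Things in the scene. Friction and masses are not known exactly. Their poses are not given: they have to be found in the camera images.
- rig: laser rig, fixed on the bench: dark steel base plate 12 mm thick, spanning x -75 to 150, y -120 to 150 mm in the rig frame. Origin at bench level under the seat of the cartridge, z up. A cartridge slides over the base plate along the rig's +y into the channel, to an end stop that halts its origin at y +1.5 mm; the catch lets it back to y -1.5 mm at most.
- porch (a point): point on the base plate's top (12 mm above the bench) at rig x 0, y -102 mm: set the cartridge down with its origin here (its rear overhangs the plate), then slide it in +y. Two low flared cheeks, 12 mm high, guide it from the sides: 77 mm apart near the channel, 90 mm at the outer end (rig y -65 to -107 mm).
- lips (a point): middle of the aluminium channel at the height of its lips' tops (29.5 mm above the bench). Channel inside: 66.5 mm wide, 12.5 mm high above the base plate. Lips 5 mm thick overhang the plate's edges, 53 mm apart, so it cannot be dropped in from above; the +x lip starts at rig y -55, the -x lip at y -30 mm, both end at y 44 mm.
- mount_top (a point): centre of the top face of the black mirror mount, 80 mm above the bench (block 130 mm along rig x, 22 mm along y; round mirror before its -y face). On top, 70 mm apart: the blue screw and, on a small turret that carries mirror and spot, the red screw.
- laser (a point): middle of the fixed white laser tube, 28 mm diameter, 85 mm long, level, 55 mm above the bench, on the +x side of the channel, aimed at the mirror
- target: loose white target cartridge, about 90 g: plate 64 (x) x 76 (y) x 10 mm, origin under the plate's centre, z up. A black upright fin, 10 mm thick in x, 28 mm long in y, top 56 mm above the underside, is centred at y -22 mm; the black ring is on the +y half of the top. The +y end goes in first. When home its origin is at rig x 0, y 0 (within 3 mm), z 12 mm, its axes along the rig's.
- target_fin (a point): point on the target cartridge's fin, where it is best gripped: middle of the fin's length and thickness, 42 mm above the cartridge's underside, 14 mm below the fin's top; axes as the cartridge's (fingers close along its x)
- mark (a point): centre of the black ring on the target cartridge's top face (x +10, y +10 mm in the cartridge, 10 mm above its underside); the ring's inner diameter is 20 mm, outer 26 mm
- spot (a point): centre of the green laser spot, a disc 8 mm across; it lies in the plane of the top face of a cartridge that is in the channel (23.5 mm above the bench) and moves with the two screws. Before a cartridge is in, it shows on the channel floor as a short green stub.
- screw_side (a joint): angle of the blue mirror screw (rad, range -3.2 to 3.2), positive anticlockwise from above: each +1 rad swings turret and spot by 0.12 rad anticlockwise about the red screw's vertical axis, so that the spot, 85 to 120 mm from it, moves 10 to 14 mm roughly along the rig's +x. Light friction (0.03 N m); stays where it is left.
- screw_depth (a joint): angle of the red mirror screw (rad, range -3.2 to 3.2), positive anticlockwise from above: each +1 rad moves the spot 14 mm straight towards the red screw's axis (roughly the rig's +y), -1 rad 14 mm away. Light friction (0.03 N m); stays where it is left.
- screw_side_grip (a point): grip point on the vertical axis of the blue screw's round head (23 mm diameter, from 90 to 118 mm above the bench); the point is 106 mm above the bench, at x +70, y 122 mm in the rig
- screw_depth_grip (a point): grip point on the vertical axis of the red screw's round head (same size and height), at x 0, y 122 mm in the rig; the axis about which the blue screw swings the spot
- catch (a joint): orange spring catch at the -x side of the channel (m): 0 = at rest, nose 5 mm in the cartridge's path; up to 0.009 as it is pushed aside towards -x. Its slope is met from -y; its square face (rig y -39.5 mm) then holds the cartridge's rear edge. Spring 2 N at rest, about 4 N as the cartridge passes; pushing past it takes under 10 N.
- spare: bystander: loose spare cartridge, grey with an amber window, otherwise of the same shape and size as the target cartridge; origin under the plate's centre
- vial_rack: bystander: loose clear rack 150 x 40 mm with six capped vials, 74 mm high; origin under its centre; stands beyond the mirror mount (+y of the rig)
- bottle: bystander: loose brown glass bottle, 54 mm diameter, 130 mm high, white cap; origin under its centre; stands on the -x side of the mirror mount
- jar: bystander: loose white jar with blue lid, 44 mm diameter, 60 mm high; origin under its centre
Things that resemble listed ones, but are neither listed nor needed, are in the scene too. What is shaped like the target but pink or yellow is not meant.

How it is judged (in metres and radians):
On the way, in this order (a step that is already met when the one before it is completed fails the run):
1. the target cartridge is home in the channel and the catch has sprung back behind it (x of target in the frame of rig between -0.004 and 0.004 m and y of target in the frame of rig between -0.004 and 0.004 m and z of target in the frame of rig between 0.008 and 0.016 m and y of mark in the frame of rig above 0 m and angle between the y axis of target and the y axis of rig, either way round below 0.06 rad and value of joint catch below 0.0015 m), for 0.2 s.
2. the green spot lies inside the black ring (horizontal distance between spot and mark below 0.0065 m), for 0.3 s.
At the end, for the whole second after the job is handed in: Target cartridge home in the channel, ring end first (within 4 mm of its seat in x, y and height, 0.06 rad square), catch within 1.5 mm of rest behind it, spot's centre within 6.5 mm of the ring's centre, cartridge and screws at rest (all of step 1 and horizontal distance between spot and mark below 0.0065 m and linear speed of target below 0.01 m/s and velocity of joint screw_side between -0.05 and 0.05 rad/s and velocity of joint screw_depth between -0.05 and 0.05 rad/s); the robot touches nothing.
It fails at once if the spare cartridge is shifted more than 15 mm or tipped (distance of spare from where it was at the start of the episode above 0.015 m or angle between spare's own z axis and vertical above 0.2 rad).
It fails at once if the vial rack is shifted more than 15 mm or tipped (distance of vial_rack from where it was at the start of the episode above 0.015 m or angle between vial_rack's own z axis and vertical above 0.2 rad).
It fails at once if the bottle is shifted more than 15 mm or tipped (distance of bottle from where it was at the start of the episode above 0.015 m or angle between bottle's own z axis and vertical above 0.2 rad).
It fails at once if the jar is shifted more than 15 mm or tipped (distance of jar from where it was at the start of the episode above 0.015 m or angle between jar's own z axis and vertical above 0.2 rad).
It also fails if it takes over 72 s, if anything falls off the work surface, if the arm or the gripper's body presses on something with over 40 N, if the wrist force passes 120 N, or if a joint passes its speed limit or range.

## Working session

There is one attempt and no reset: what is moved stays moved. The work goes in short steps, Python scripts to look and compute and a tool call to move; the robot and the scene stay as the last step left them, time stands still between calls to the robot, and variables do not carry over. Pictures are saved under pics/ and viewed, and the job is handed in when it is done.

Besides the shell and the picture viewer there is one more tool, called after ">>>" as name(argument=value, ...) on one line, values as JSON. drive_tool: Moves the arm, as the interface text tells. Its arguments: {"type":"object","properties":{"targets":{"type":"array"},"force":{"type":"number"}},"required":["targets"]}

```bash
ls; mkdir -p pics; cat > h.py <<'E'
import numpy as np, cv2
from rig import observe,get_image,recognise,grasp_offset
def cam(im):
    K=np.array([[im['fx'],0,im['cx']],[0,im['fy'],im['cy']],[0,0,1.]])
    R=cv2.Rodrigues(np.array(im['rvec'],float))[0]; t=np.array(im['tvec'],float).ravel()
    return K,R,t
def proj(im,P):
    K,R,t=cam(im); return cv2.projectPoints(np.array(P,float).reshape(-1,1,3),np.array(im['rvec'],float),t,K,None)[0].reshape(-1,2)
def ray(im,uv,z):
    K,R,t=cam(im); c=-R.T@t; d=R.T@np.linalg.solve(K,np.array([uv[0],uv[1],1.]))
    return c+d*(z-c[2])/d[2]
def save(im,name): cv2.imwrite('pics/'+name+'.png',cv2.cvtColor(im['image'],cv2.COLOR_RGB2BGR))
E
python3 - <<'E'
from h import *
o=observe(); print(o['time_s'],o['position'],np.round(o['tool_rot'],3),grasp_offset if not callable(grasp_offset) else grasp_offset())
for n in ['scene','top','wrist']:
    im=get_image(n); save(im,n+'0')
    K,R,t=cam(im); print(n,'cam',-R.T@t)
    for l in (['target','spare','screw_side_grip','screw_depth_grip','mark','spot','target_fin','porch','lips','mount_top','laser','bottle','jar','vial_rack','rig'] ):
        r=recognise(l,im)
        print(l,[(round(d['p'],2),round(d['at'][0]*560),round(d['at'][1]*420)) for d in r[:4]])
E
```

```text
pics
0.0 [ 0.12634474 -0.53499729  0.23071527] [[-0.     0.973  0.23 ]
 [ 0.001  0.23  -0.973]
 [-1.     0.    -0.001]] 0.0187
scene cam [1.37229453 0.55393068 0.77953937]
target [(0.86, 220, 231), (0.82, 157, 231), (0.73, 185, 202)]
spare [(0.63, 213, 182), (0.29, 409, 274), (0.25, 184, 204)]
screw_side_grip [(0.62, 374, 248)]
screw_depth_grip [(0.7, 387, 229)]
mark [(0.92, 154, 233), (0.84, 225, 228), (0.6, 183, 202)]
spot []
target_fin [(0.82, 183, 204), (0.77, 223, 231), (0.65, 160, 234), (0.39, 335, 259)]
porch [(0.97, 333, 260)]
lips [(0.65, 378, 211), (0.57, 333, 262)]
mount_top [(0.58, 332, 255)]
laser [(0.58, 332, 259)]
bottle [(0.68, 380, 212)]
jar [(0.58, 176, 166)]
vial_rack [(0.77, 411, 277)]
rig [(0.7, 334, 260)]
top cam [ 0.47319758 -0.07733054  1.08193314]
target [(0.89, 371, 193), (0.71, 361, 146), (0.57, 310, 184)]
spare [(0.67, 380, 247), (0.53, 233, 239)]
screw_side_grip [(0.56, 150, 196), (0.27, 367, 192)]
screw_depth_grip [(0.7, 151, 228), (0.4, 184, 281), (0.36, 207, 213)]
mark [(0.85, 370, 195), (0.78, 310, 184), (0.59, 366, 144)]
spot [(0.26, 206, 213)]
target_fin [(0.75, 359, 143), (0.74, 369, 192), (0.6, 309, 182)]
porch [(0.71, 206, 210), (0.2, 375, 193)]
lips [(0.85, 205, 211)]
mount_top []
laser [(0.86, 206, 212)]
bottle [(0.71, 184, 280)]
jar [(0.81, 433, 233), (0.16, 152, 195)]
vial_rack [(0.63, 129, 227)]
rig [(0.79, 207, 210)]
wrist cam [ 0.19659906 -0.51753622  0.37412279]
target []
spare []
screw_side_grip []
screw_depth_grip []
mark []
spot []
target_fin []
porch []
lips []
mount_top []
laser []
bottle []
jar []
vial_rack []
rig []
```

```bash
python3 - <<'E'
import cv2
for n in ['top0','scene0']:
    a=cv2.imread(f'pics/{n}.png'); 
    b=a[100:330,90:470] if n[0]=='t' else a[130:340,110:460]
    cv2.imwrite(f'pics/{n}z.png',cv2.resize(b,None,fx=2.1,fy=2.1,interpolation=cv2.INTER_CUBIC))
E
```

```text
(no output)
```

View pics/top0z.png

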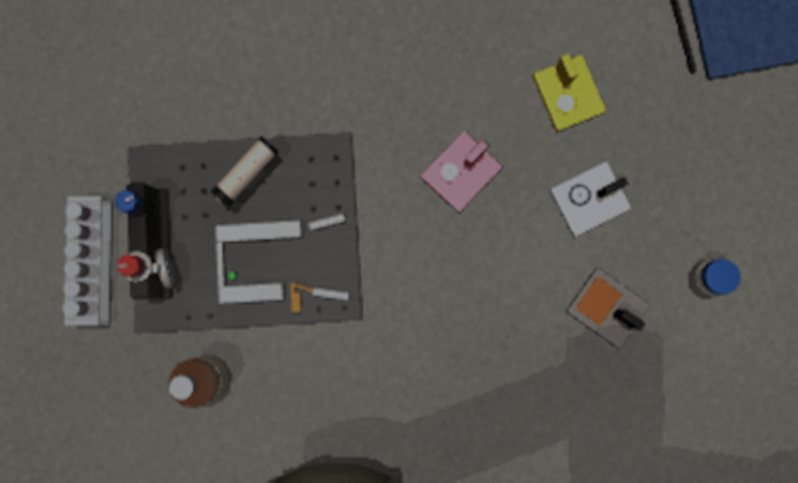

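View pics/scene0z.png

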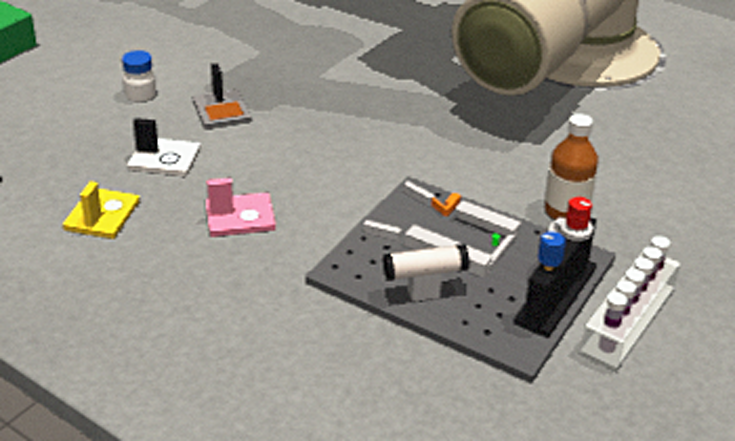

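```bash
python3 - <<'E'
import cv2
a=cv2.imread('pics/top0.png')
a=cv2.convertScaleAbs(a,alpha=1.7,beta=0)
b=cv2.resize(a[155:265,145:270],None,fx=6,fy=5.4,interpolation=cv2.INTER_CUBIC)
c=cv2.resize(a[170:220,345:395],None,fx=11,fy=11,interpolation=cv2.INTER_CUBIC)
cv2.imwrite('pics/tz1.png',b);cv2.imwrite('pics/tz2.png',c)
E
```

```text
(no output)
```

View pics/tz1.png

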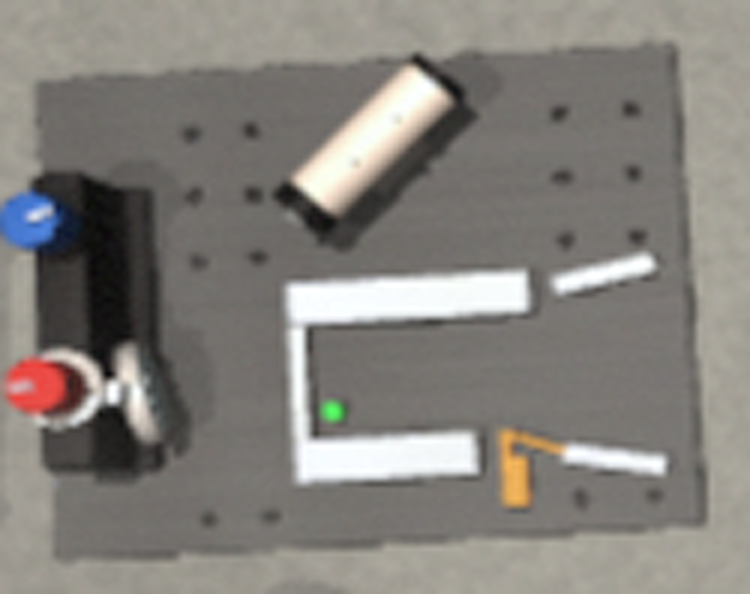

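View pics/tz2.png

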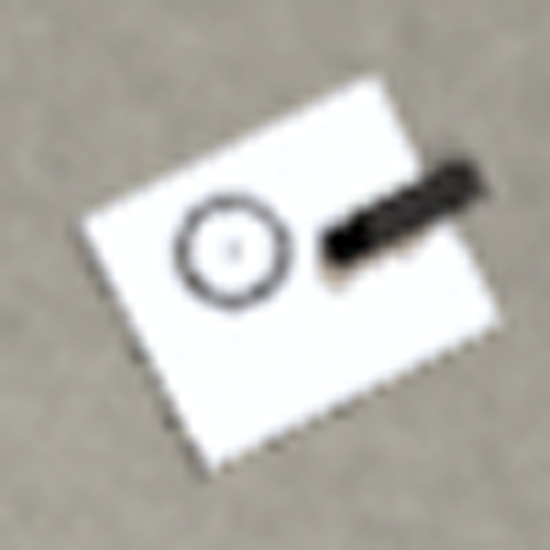

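```bash
cat > fit.py <<'E'
from h import *
from scipy.optimize import least_squares
import pickle
E
python3 - <<'E'
from h import *
from scipy.optimize import least_squares
im=get_image('top'); sc=get_image('scene')
def T(p,q):
    c,s=np.cos(p[2]),np.sin(p[2]); q=np.array(q,float)
    return np.c_[p[0]+c*q[:,0]-s*q[:,1],p[1]+s*q[:,0]+c*q[:,1],q[:,2]]
def un(z,f,o): z=np.array(z,float); return (z+.5)/np.array(f)-.5+np.array(o)
rp=un([[38,82],[675,45],[705,523],[57,560]],(6,5.4),(145,155))
rq=[[.150,.150,.012],[.150,-.120,.012],[-.075,-.120,.012],[-.075,.150,.012]]
tp=un([[80,222],[380,75],[500,322],[208,470],[233,250]],(11,11),(345,170))
tq=[[.032,.038,.01],[.032,-.038,.01],[-.032,-.038,.01],[-.032,.038,.01],[.01,.01,.01]]
for n,q,p0,g in(('rig',rq,rp,None),('target',tq,tp,None)):
    c=np.mean([ray(im,u,.012) for u in p0],0)
    best=min((least_squares(lambda p:(proj(im,T(p,q))-p0).ravel(),[c[0],c[1],a]) for a in np.arange(0,6.3,.8)),key=lambda r:r.cost)
    print(n,best.x,np.degrees(best.x[2]),np.round(best.fun,1))
    if n=='rig':
        R=best.x
        S=T(R,[[0,.122,.118],[.07,.122,.118],[0,-.102,.012],[0,.044,.0295]])
        print(S.round(4)); print(proj(im,S).round(1),proj(sc,S).round(1))
        print('spot in rig')
        s=ray(im,un([333,411],(6,5.4),(145,155)),.0235); a=R[2]; d=s[:2]-R[:2]
        print(s,[np.cos(a)*d[0]+np.sin(a)*d[1],-np.sin(a)*d[0]+np.cos(a)*d[1]])
    else: print(proj(sc,T(best.x,tq)).round(1),proj(sc,T(best.x,[[0,-.022,.056]])))
print('rig proj scene',proj(sc,T(R,rq)).round(1))
E
```

```text
rig [0.51817071 0.10611645 0.07108321] 4.072767816638815 [-0.2 -0.5  0.  -0.4  0.2  0.5 -0.   0.3]
[[0.5095 0.2278 0.118 ]
 [0.5793 0.2328 0.118 ]
 [0.5254 0.0044 0.012 ]
 [0.515  0.15   0.0295]]
[[150.8 226.1]
 [149.6 195.3]
 [253.4 222.2]
 [193.6 225.6]] [[384.7 225.9]
 [371.7 242.8]
 [293.7 230. ]
 [348.  245.2]]
spot in rig
[0.50278915 0.13496999 0.0235    ] [np.float64(-0.013293445617454065), np.float64(0.02987312789561549)]
target [ 0.59831996 -0.28970496  0.46418421] 26.595795891713813 [-0.1 -0.2 -0.3 -0.1  0.5  0.2 -0.1  0.  -0.   0.1]
[[197.2 211. ]
 [169.2 207.7]
 [177.2 194.5]
 [204.2 197.6]
 [189.4 205.1]] [[177.47938147 187.10518552]]
rig proj scene [[362.3 308.4]
 [253.4 260.6]
 [302.4 213. ]
 [401.9 249.9]]
```

```bash
cat > plan.py <<'E'
import sys
from h import *
from scipy.spatial.transform import Rotation as Ro
def down(za):
    a=np.radians(za); z=np.array([np.cos(a),np.sin(a),0]); x=np.array([0,0,-1.]); return np.c_[x,np.cross(z,x),z]
def plan(pos,za,n,g,o=None,dec=2):
    o=o or observe(); p=np.array(o['position']); R=np.array(o['tool_rot']); pos=np.array(pos)
    rows=[]
    for i in range(n):
        k=n-i
        d=R.T@(pos-p)/k/.05
        r=Ro.from_matrix(R.T@down(za)).as_rotvec()/k
        row=np.r_[np.round(d,dec),np.round(r,3)]
        p=p+R@row[:3]*.05; R=R@Ro.from_rotvec(row[3:]).as_matrix()
        rows.append([float(v) for v in row]+[g])
    for i in range(0,n,5): print(rows[i:i+5])
    print('end',p.round(4))
E
python3 - <<'E'
from plan import *
plan([.608,-.309,.13],26.6,15,1)
E
```

```text
[[0.14, 0.69, -0.15, -0.12, -0.0, -0.0, 1], [0.13, 0.71, -0.06, -0.12, -0.0, -0.0, 1], [0.14, 0.71, 0.02, -0.12, -0.0, -0.0, 1], [0.13, 0.7, 0.11, -0.12, -0.0, -0.0, 1], [0.14, 0.68, 0.19, -0.12, -0.0, -0.0, 1]]
[[0.13, 0.66, 0.27, -0.12, -0.0, -0.0, 1], [0.14, 0.62, 0.35, -0.12, -0.0, -0.0, 1], [0.13, 0.57, 0.42, -0.12, -0.0, -0.0, 1], [0.14, 0.52, 0.49, -0.12, -0.0, -0.0, 1], [0.13, 0.46, 0.54, -0.121, 0.0, -0.0, 1]]
[[0.14, 0.39, 0.59, -0.12, 0.0, -0.0, 1], [0.13, 0.31, 0.64, -0.121, 0.0, -0.0, 1], [0.14, 0.23, 0.67, -0.12, 0.0, -0.0, 1], [0.13, 0.15, 0.69, -0.121, 0.0, -0.0, 1], [0.14, 0.06, 0.71, -0.12, 0.0, -0.0, 1]]
end [ 0.6083 -0.3092  0.1298]
```

>>> drive_tool(targets=[[[0.14,0.69,-0.15,-0.12,0,0,1],[0.13,0.71,-0.06,-0.12,0,0,1],[0.14,0.71,0.02,-0.12,0,0,1],[0.13,0.7,0.11,-0.12,0,0,1],[0.14,0.68,0.19,-0.12,0,0,1]]])

```text
time_s: 3.0
position: [0.2878, -0.4591, 0.1972]
tool_rot: [[0.0, 0.67, 0.742], [-0.0, 0.742, -0.67], [-1.0, -0.0, 0.0]]
ft_force: [-0.5, -0.2, -0.1]
grip_width: 0.0853
```

>>> drive_tool(targets=[[[0.13,0.66,0.27,-0.12,0,0,1],[0.14,0.62,0.35,-0.12,0,0,1],[0.13,0.57,0.42,-0.12,0,0,1],[0.14,0.52,0.49,-0.12,0,0,1],[0.13,0.46,0.54,-0.12,0,0,1]]])

```text
time_s: 3.5
position: [0.4488, -0.3832, 0.1635]
tool_rot: [[0.0, 0.134, 0.991], [0.0, 0.991, -0.134], [-1.0, 0.0, 0.0]]
ft_force: [-0.2, -0.4, -0.5]
grip_width: 0.0853
```

>>> drive_tool(targets=[[[0.14,0.39,0.59,-0.12,0,0,1],[0.13,0.31,0.64,-0.12,0,0,1],[0.14,0.23,0.67,-0.12,0,0,1],[0.13,0.15,0.69,-0.12,0,0,1],[0.14,0.06,0.71,-0.12,0,0,1]]])

```text
time_s: 4.0
position: [0.6097, -0.3087, 0.1296]
tool_rot: [[0.0, -0.449, 0.893], [-0.0, 0.893, 0.449], [-1.0, -0.0, 0.0]]
ft_force: [-0.3, -1.2, -0.1]
grip_width: 0.0854
```

```bash
python3 - <<'E'
from plan import *
o=observe(); print(o['time_s'],np.array(o['position']).round(4),np.degrees(np.arctan2(o['tool_rot'][1][2],o['tool_rot'][0][2])))
im=get_image('wrist'); save(im,'w1')
print(proj(im,[[.6082,-.3094,.056],[.608,-.309,.0]]))
E
```

```text
4.0 [ 0.6097 -0.3087  0.1296] 26.698040649453226
[[280.16396182 223.42629616]
 [280.81769877 202.89588639]]
```

View pics/w1.png

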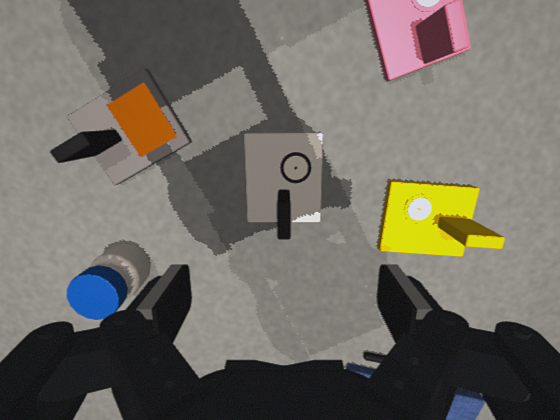

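```bash
cat >> h.py <<'E'
from scipy.optimize import least_squares
def T(p,q):
    c,s=np.cos(p[2]),np.sin(p[2]); q=np.array(q,float)
    return np.c_[p[0]+c*q[:,0]-s*q[:,1],p[1]+s*q[:,0]+c*q[:,1],q[:,2]]
def fit(im,q,uv,p0):
    r=least_squares(lambda p:(proj(im,T(p,q))-np.array(uv,float)).ravel(),p0); return r.x,r.fun.round(1)
E
python3 - <<'E'
from plan import *
im=get_image('wrist')
g=im['image'][120:250,230:340]; cv2.imwrite('pics/w1z.png',cv2.resize(g[:,:,::-1],None,fx=4.5,fy=4.5,interpolation=cv2.INTER_CUBIC))
x,f=fit(im,[[-.032,.038,.01],[.032,.038,.01],[.032,-.038,.01],[-.032,-.038,.01],[.01,.01,.01]],[[246,134],[322,132],[321,222],[247,222],[295,168]],[.6,-.29,.46])
print(x,np.degrees(x[2]),f); print(T(x,[[0,-.022,.042]]))
E
```

```text
[ 0.6032467  -0.2837176   0.48113837] 27.567197932264687 [-2.5 -1.1  1.5  0.4 -0.   0.6  0.2  1.1  0.9 -0.5]
[[ 0.61342805 -0.30321991  0.042     ]]
```

View pics/w1z.png

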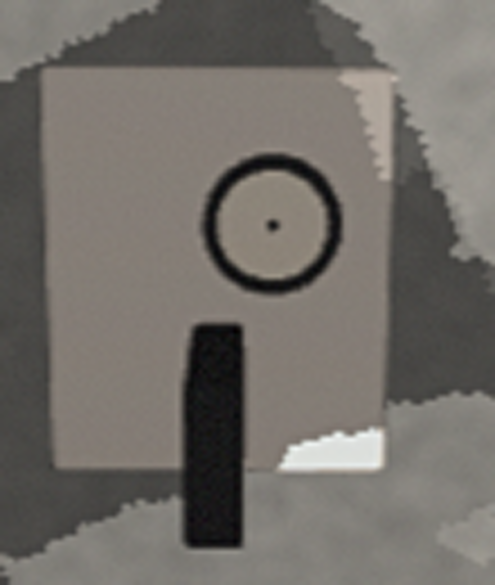

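```bash
python3 - <<'E'
from plan import *
im=get_image('wrist')
uv=np.array([[40,68],[393,68],[385,470],[55,470],[273,225],[185,548],[242,548]])
uv=(uv+.5)/4.5-.5+np.array([230,120])
x,f=fit(im,[[-.032,.038,.01],[.032,.038,.01],[.032,-.038,.01],[-.032,-.038,.01],[.01,.01,.01],[-.005,-.036,.056],[.005,-.036,.056]],uv,[.6,-.29,.46])
print(x,np.degrees(x[2]),f); G=T(x,[[0,-.022,.042]])[0]; print(G)
plan([G[0],G[1],.023],np.degrees(x[2]),5,1)
E
```

```text
[ 0.5974975  -0.28834015  0.46743444] 26.78202086251806 [-0.6 -0.4  0.8 -0.4 -0.1  0.2 -0.4  0.2 -0.2 -0.4 -0.3  0.4  0.7  0.4]
[ 0.60741065 -0.30798015  0.042     ]
[[0.42, 0.0, -0.01, -0.001, -0.0, -0.0, 1], [0.42, 0.0, -0.01, -0.001, -0.0, -0.0, 1], [0.42, 0.01, -0.0, -0.001, -0.0, -0.0, 1], [0.43, 0.0, -0.01, -0.0, -0.0, -0.001, 1], [0.42, 0.01, -0.0, -0.001, -0.001, -0.0, 1]]
end [ 0.6076 -0.3078  0.0232]
```

>>> drive_tool(targets=[[[0.42,0,-0.01,0,0,0,1],[0.42,0,-0.01,0,0,0,1],[0.42,0.01,0,0,0,0,1],[0.43,0,-0.01,0,0,0,1],[0.42,0.01,0,0,0,0,1]]], force=40)

```text
time_s: 4.65
position: [0.6057, -0.3102, 0.024]
tool_rot: [[0.0, -0.443, 0.897], [-0.0, 0.897, 0.443], [-1.0, -0.0, -0.0]]
ft_force: [-0.8, -0.7, 0.1]
grip_width: 0.0855
```

>>> drive_tool(targets=[[[0,0,0,0,0,0,-0.5],[0,0,0,0,0,0,-1],[0,0,0,0,0,0,-1],[0,0,0,0,0,0,-1],[0,0,0,0,0,0,-1]]])

```text
time_s: 5.15
position: [0.6069, -0.3095, 0.0253]
tool_rot: [[0.001, -0.445, 0.896], [-0.001, 0.896, 0.445], [-1.0, -0.001, 0.001]]
ft_force: [0.3, -0.1, 0.7]
grip_width: 0.0122
```

>>> drive_tool(targets=[[[0,0,0,0,0,0,-1],[0,0,0,0,0,0,-1]]])

```text
time_s: 5.35
position: [0.607, -0.3095, 0.0253]
tool_rot: [[0.001, -0.445, 0.896], [-0.001, 0.896, 0.445], [-1.0, -0.002, 0.001]]
ft_force: [0.9, 0.2, 5.5]
grip_width: 0.0092
```

```bash
python3 - <<'E'
from plan import *
R=[.5182,.1061,np.radians(4.07)]
o=observe(); P=T(R,[[0,-.135,.125]])[0]; print(P)
o['position']=np.array(o['position'])+[0,0,.1]
plan(P,4.07,10,-1,o)
E
```

```text
[ 0.52778165 -0.02855954  0.125     ]
[[-0.0, 0.57, 0.11, 0.039, 0.0, 0.0, -1], [-0.0, 0.58, 0.09, 0.039, 0.0, 0.0, -1], [-0.0, 0.58, 0.06, 0.039, 0.0, 0.0, -1], [-0.0, 0.58, 0.04, 0.039, 0.0, 0.0, -1], [-0.0, 0.58, 0.02, 0.039, 0.0, 0.0, -1]]
[[-0.0, 0.59, -0.01, 0.039, 0.0, 0.0, -1], [-0.0, 0.58, -0.03, 0.039, 0.0, 0.0, -1], [-0.0, 0.58, -0.05, 0.039, 0.0, 0.0, -1], [-0.0, 0.58, -0.07, 0.039, 0.001, 0.001, -1], [-0.0, 0.58, -0.1, 0.039, 0.0, 0.0, -1]]
end [ 0.5278 -0.0286  0.1249]
```

>>> drive_tool(targets=[[[-0.3,0,0,0,0,0,-1],[-0.5,0,0,0,0,0,-1],[-0.5,0,0,0,0,0,-1],[-0.5,0,0,0,0,0,-1],[-0.2,0,0,0,0,0,-1]]])

```text
time_s: 5.85
position: [0.6072, -0.3097, 0.1276]
tool_rot: [[0.003, -0.445, 0.896], [-0.003, 0.896, 0.445], [-1.0, -0.004, 0.002]]
ft_force: [0.1, -0.3, -1.1]
grip_width: 0.0094
```

>>> drive_tool(targets=[[[0,0.57,0.11,0.039,0,0,-1],[0,0.58,0.09,0.039,0,0,-1],[0,0.58,0.06,0.039,0,0,-1],[0,0.58,0.04,0.039,0,0,-1],[0,0.58,0.02,0.039,0,0,-1]]])

```text
time_s: 6.35
position: [0.5665, -0.1678, 0.1239]
tool_rot: [[-0.001, -0.261, 0.965], [0.001, 0.965, 0.261], [-1.0, 0.001, -0.001]]
ft_force: [0.5, -0.6, -1.0]
grip_width: 0.009
```

>>> drive_tool(targets=[[[0,0.59,-0.01,0.039,0,0,-1],[0,0.58,-0.03,0.039,0,0,-1],[0,0.58,-0.05,0.039,0,0,-1],[0,0.58,-0.07,0.039,0,0,-1],[0,0.58,-0.1,0.039,0,0,-1]]])

```text
time_s: 6.85
position: [0.5266, -0.0272, 0.124]
tool_rot: [[-0.001, -0.069, 0.998], [0.0, 0.998, 0.069], [-1.0, 0.0, -0.001]]
ft_force: [-0.9, -0.6, -1.2]
grip_width: 0.0093
```

```bash
python3 - <<'E'
from plan import *
o=observe(); print(o['time_s'],np.array(o['position']).round(4),np.round(o['tool_rot'],3), np.degrees(np.arctan2(o['tool_rot'][1][2],o['tool_rot'][0][2])),o['grip_width'])
im=get_image('wrist'); save(im,'w2')
cv2.imwrite('pics/w2z.png',cv2.resize(im['image'][:,:,::-1],None,fx=1.42,fy=1.42,interpolation=cv2.INTER_CUBIC))
R=[.5182,.1061,np.radians(4.07)]
print(proj(im,T(R,[[0,-.12,.012],[-.075,-.12,.012],[-.075,.15,.012],[.15,-.12,.012],[0,.122,.118],[.07,.122,.118],[.0265,-.055,.0295],[-.0265,-.03,.0295]])).round(1))
E
```

```text
6.85 [ 0.5266 -0.0272  0.124 ] [[-0.001 -0.069  0.998]
 [ 0.     0.998  0.069]
 [-1.     0.    -0.001]] 3.9682065779644495 0.009268949594716427
[[ 284.5  193.5]
 [ 193.7  193.7]
 [ 155.6 -256.1]
 [ 466.3  193.1]
 [ 283.8 -540.6]
 [ 526.4 -541.6]
 [ 321.5  110.3]
 [ 246.1   72.6]]
```

View pics/w2z.png

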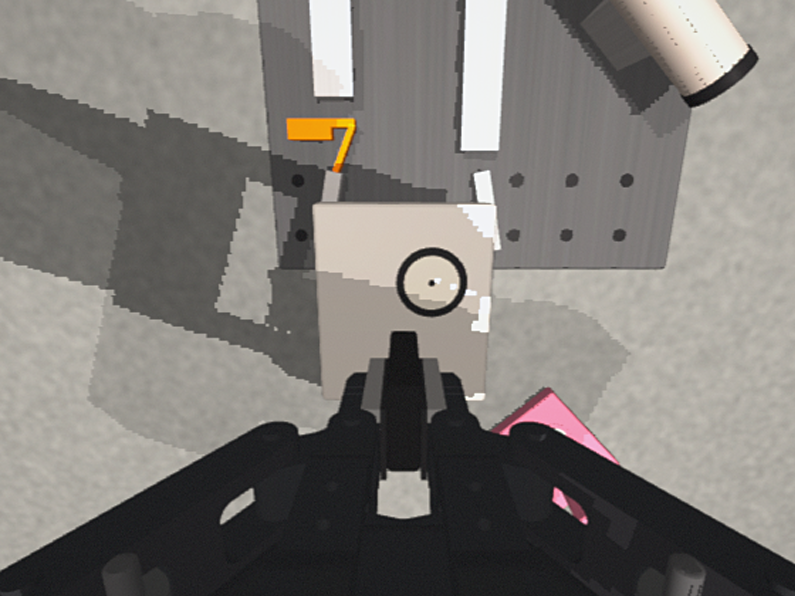

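```bash
python3 - <<'E'
from plan import *
im=get_image('wrist')
u=lambda a:(np.array(a)+.5)/1.42-.5
xr,f=fit(im,[[-.075,-.12,.012],[.15,-.12,.012],[.0265,-.055,.0295],[-.0265,-.03,.0295]],u([[279,268],[666,268],[461,151],[353,97]]),[.518,.106,.07]); print('rig',xr,np.degrees(xr[2]),f)
z=.124-.0253
q=np.array([[-.032,.038,.01],[.032,.038,.01],[.032,-.038,.01],[-.032,-.038,.01],[.01,.01,.01]])+[0,0,z]
uv=u([[314,204],[495,203],[486,398],[322,399],[432,283]])
xt,f=fit(im,q,uv,[.53,-.01,.07]); print('tgt',xt,np.degrees(xt[2]),f)
# with free z
r=least_squares(lambda p:(proj(im,T(p[:3],q+[0,0,p[3]]))-uv).ravel(),[*xt,0]); print(r.x,r.fun.round(1))
o=observe(); print('expected tgt fin at tcp; tgt-tcp in tool', T([0,0,-xt[2]],[[*(xt[:2]-o['position'][:2]),0]]))
E
```

```text
rig [0.51789648 0.11341355 0.07170346] 4.10830562221124 [-0.6  1.3  0.6  0.7 -0.2 -0.8  0.2 -0.7]
tgt [5.24117003e-01 2.13142951e-04 7.00035558e-02] 4.010908300657083 [-1.7 -0.9  1.4 -0.3 -0.1  1.8  0.5  1.  -0.1 -1. ]
[ 5.24182052e-01 -3.06077455e-04  6.99093503e-02 -2.18556711e-03] [-0.8 -0.1  0.6  0.5 -0.8  0.7  1.3 -0.  -0.3 -1. ]
expected tgt fin at tcp; tgt-tcp in tool [[0.00012585 0.02564201 0.        ]]
```

>>> drive_tool(targets=[[[0.2,0.1,0.03,-0.002,0,0,-1],[0.4,0.1,0,0,0,0,-1],[0.4,0,0,0,0,0,-1],[0.4,0,0,0,0,0,-1],[0.28,0,0,0,0,0,-1]]])

```text
time_s: 7.45
position: [0.5277, -0.0189, 0.0382]
tool_rot: [[-0.002, -0.072, 0.997], [0.0, 0.997, 0.072], [-1.0, 0.001, -0.002]]
ft_force: [-0.0, -0.2, -1.0]
grip_width: 0.0092
```

```bash
python3 - <<'E'
from plan import *
o=observe(); print(o['time_s'],np.array(o['position']).round(4),np.round(o['ft_force'],1))
im=get_image('wrist'); save(im,'w3')
cv2.imwrite('pics/w3z.png',cv2.resize(im['image'][:,:,::-1],None,fx=1.42,fy=1.42,interpolation=cv2.INTER_CUBIC))
E
```

```text
7.45 [ 0.5277 -0.0189  0.0382] [-0.  -0.2 -1. ]
```

View pics/w3z.png

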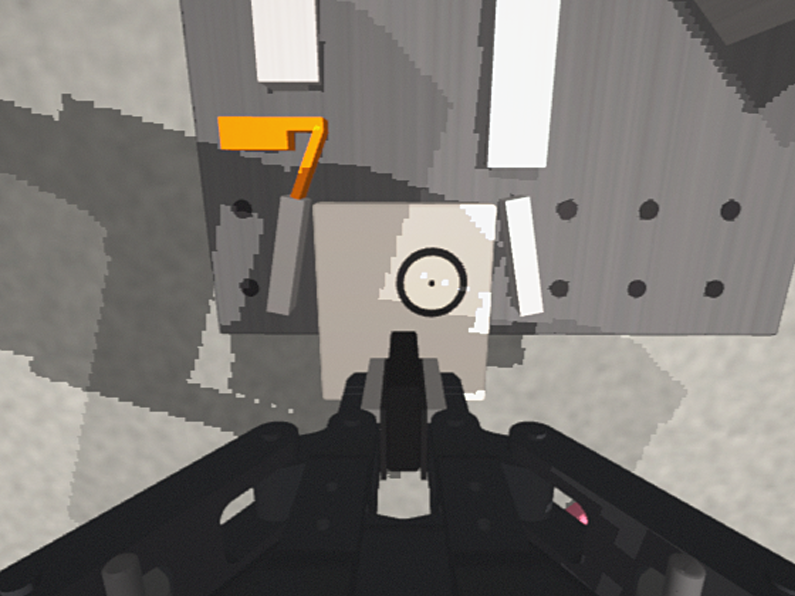

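```bash
python3 - <<'E'
from plan import *
im=get_image('wrist')
u=lambda a:(np.array(a)+.5)/1.42-.5
Q=np.array([[-.075,-.12,.012],[.15,-.12,.012],[.0265,-.055,.0295],[-.0265,-.03,.0295]]);U=u([[220,334],[778,334],[489,167],[319,83]])
xr,f=fit(im,Q,U,[.518,.106,.07]); print('rig',xr,np.degrees(xr[2]),f)
z=.0382-.0253
q=np.array([[-.032,.038,.01],[.032,.038,.01],[.032,-.038,.01],[-.032,-.038,.01],[.01,.01,.01]])+[0,0,z]
uv=u([[314,204],[496,203],[486,398],[322,399],[432,283]])
xt,f=fit(im,q,uv,[.53,-.01,.07]); print('tgt',xt,np.degrees(xt[2]),f)
d=xt[:2]-xr[:2]; a=xr[2]; print('tgt in rig',np.cos(a)*d[0]+np.sin(a)*d[1],-np.sin(a)*d[0]+np.cos(a)*d[1])
E
```

```text
rig [0.51965768 0.10935706 0.07274486] 4.16797361488613 [-1.7  1.8  2.7  1.7 -0.7 -0.5 -0.1 -1.3]
tgt [0.52691212 0.00488323 0.07139257] 4.090493079917276 [-2.  -1.3  1.4 -0.5  0.3  2.3  0.2  1.4  0.2 -1. ]
tgt in rig -0.00035797700725822505 -0.10472478575375077
```

>>> drive_tool(targets=[[[0.015,0.02,0.01,-0.001,0,0,-1],[0,0.08,0,0,0,0,-1],[0,0.1,0,0,0,0,-1],[0,0.1,0,0,0,0,-1],[0,0.1,0,0,0,0,-1]]], force=30)

```text
time_s: 8.05
position: [0.5277, 0.0015, 0.0398]
tool_rot: [[0.002, -0.074, 0.997], [-0.002, 0.997, 0.074], [-1.0, -0.002, 0.002]]
ft_force: [2.2, -4.4, -4.4]
grip_width: 0.0092
```

>>> drive_tool(targets=[[[0,0.1,0,0,0,0,-1],[0,0.1,0,0,0,0,-1],[0,0.1,0,0,0,0,-1]]])

```text
time_s: 8.35
position: [0.5268, 0.0166, 0.0398]
tool_rot: [[0.002, -0.074, 0.997], [-0.001, 0.997, 0.074], [-1.0, -0.001, 0.002]]
ft_force: [3.1, -4.6, -4.9]
grip_width: 0.0093
```

```bash
python3 - <<'E'
from plan import *
o=observe(); print(o['time_s'],np.array(o['position']).round(4),np.round(o['ft_force'],1),np.round(o['wrist_torque'],2))
im=get_image('wrist'); save(im,'w4')
cv2.imwrite('pics/w4z.png',cv2.resize(im['image'][:,:,::-1],None,fx=1.42,fy=1.42,interpolation=cv2.INTER_CUBIC))
E
```

```text
8.35 [0.5268 0.0166 0.0398] [ 3.1 -4.6 -4.9] [-0.97 -0.56 -0.19]
```

View pics/w4z.png

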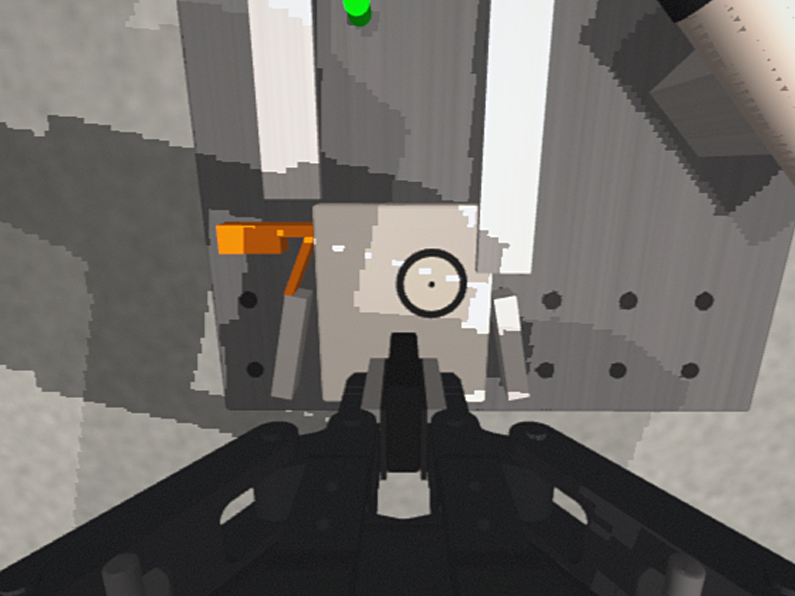

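```bash
python3 - <<'E'
from plan import *
im=get_image('wrist')
u=lambda a:(np.array(a)+.5)/1.42-.5
Q=np.array([[-.075,-.12,.012],[.15,-.12,.012],[.0265,-.055,.0295],[-.0265,-.03,.0295]]);U=u([[226,410],[750,410],[477,273],[320.5,199]])
xr,f=fit(im,Q,U,[.518,.106,.07]); print('rig',xr,np.degrees(xr[2]),f)
z=.0398-.0253
q=np.array([[-.032,.038,.01],[.032,-.038,.01],[-.032,-.038,.01],[.01,.01,.01]])+[0,0,z]
uv=u([[314,205],[486,400],[322,400],[432,284]])
xt,f=fit(im,q,uv,[.53,-.01,.07]); print('tgt',xt,np.degrees(xt[2]),f)
d=xt[:2]-xr[:2]; a=xr[2]; print('tgt in rig',np.cos(a)*d[0]+np.sin(a)*d[1],-np.sin(a)*d[0]+np.cos(a)*d[1])
E
```

```text
rig [0.51939196 0.11041563 0.07292144] 4.178090922565207 [-0.9  1.2  1.1  1.  -0.3 -0.8  0.1 -0.5]
tgt [0.5261392  0.04047859 0.06799605] 3.89588664294489 [-0.8 -1.  -0.2  1.3  0.5  0.9  0.5 -0.7]
tgt in rig 0.001633912219849893 -0.07024276094998681
```

>>> drive_tool(targets=[[[0.03,0,-0.015,0,0,0,-1],[0,0.1,0,0,0,0,-1],[0,0.1,0,0,0,0,-1],[0,0.1,0,0,0,0,-1]]])

```text
time_s: 8.85
position: [0.5244, 0.0319, 0.0383]
tool_rot: [[0.001, -0.074, 0.997], [-0.0, 0.997, 0.074], [-1.0, -0.0, 0.001]]
ft_force: [5.0, -2.1, -1.1]
grip_width: 0.0092
```

```bash
python3 - <<'E'
from plan import *
o=observe(); print(o['time_s'],np.array(o['position']).round(4),np.round(o['ft_force'],1),np.round(o['wrist_torque'],2))
im=get_image('wrist'); save(im,'w5')
cv2.imwrite('pics/w5z.png',cv2.resize(im['image'][:,:,::-1],None,fx=1.42,fy=1.42,interpolation=cv2.INTER_CUBIC))
E
```

```text
8.85 [0.5244 0.0319 0.0383] [ 5.  -2.1 -1.1] [-0.43 -0.79 -0.05]
```

View pics/w5z.png

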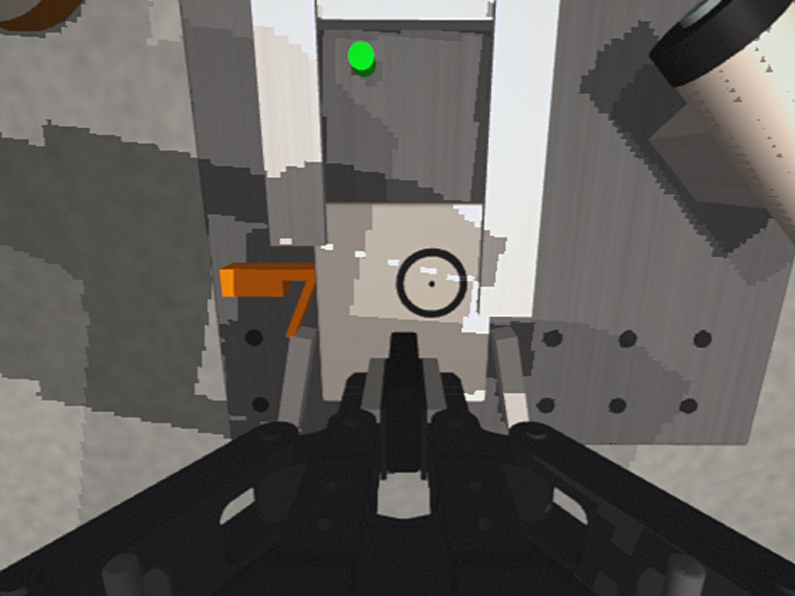

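>>> drive_tool(targets=[[[0,0.12,0.008,0,0,0,-1],[0,0.15,0,0,0,0,-1],[0,0.15,0,0,0,0,-1],[0,0.15,0,0,0,0,-1],[0,0.15,0,0,0,0,-1]]])

```text
time_s: 9.4
position: [0.5218, 0.0682, 0.0381]
tool_rot: [[0.0, -0.074, 0.997], [-0.0, 0.997, 0.074], [-1.0, -0.0, 0.0]]
ft_force: [4.6, -1.8, -1.4]
grip_width: 0.0094
```

>>> drive_tool(targets=[[[0,0.1,0,0,0,0,-1],[0,0.06,0,0,0,0,-1],[0,0.06,0,0,0,0,-1]]])

```text
time_s: 9.7
position: [0.5211, 0.0787, 0.0381]
tool_rot: [[-0.0, -0.074, 0.997], [-0.0, 0.997, 0.074], [-1.0, -0.0, -0.0]]
ft_force: [4.3, -1.1, -0.7]
grip_width: 0.0096
```

```bash
python3 - <<'E'
from plan import *
o=observe(); print(o['time_s'],np.array(o['position']).round(4),np.round(o['ft_force'],1),np.round(o['wrist_torque'],2))
im=get_image('wrist'); save(im,'w6')
cv2.imwrite('pics/w6z.png',cv2.resize(im['image'][:,:,::-1],None,fx=1.42,fy=1.42,interpolation=cv2.INTER_CUBIC))
E
```

```text
9.7 [0.5211 0.0787 0.0381] [ 4.3 -1.1 -0.7] [-0.43 -0.69  0.13]
```

View pics/w6z.png

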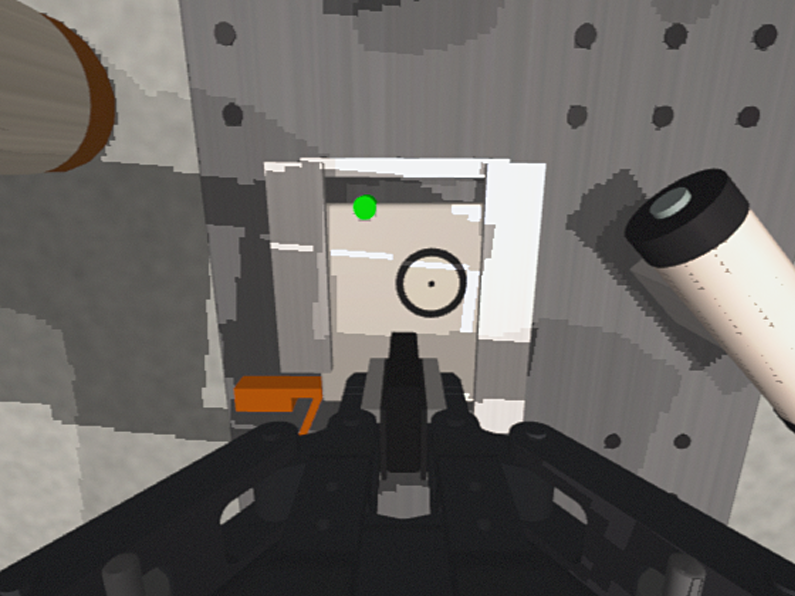

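>>> drive_tool(targets=[[[0,0.06,0,0,0,0,-1],[0,0.06,0,0,0,0,-1],[0,0.04,0,0,0,0,-1]]])

```text
time_s: 10.05
position: [0.5195, 0.0869, 0.0378]
tool_rot: [[-0.003, -0.074, 0.997], [0.001, 0.997, 0.074], [-1.0, 0.001, -0.003]]
ft_force: [1.9, -0.6, -1.8]
grip_width: 0.0095
```

>>> drive_tool(targets=[[[0,0.03,0,0,0,0,-1],[0,0.02,0,0,0,0,-1]]])

```text
time_s: 10.25
position: [0.5195, 0.088, 0.038]
tool_rot: [[-0.002, -0.074, 0.997], [-0.002, 0.997, 0.074], [-1.0, -0.002, -0.002]]
ft_force: [-1.7, -13.8, 3.9]
grip_width: 0.0094
```

```bash
python3 - <<'E'
from plan import *
o=observe(); print(o['time_s'],np.array(o['position']).round(4),np.round(o['ft_force'],1),np.round(o['wrist_torque'],2))
im=get_image('wrist'); save(im,'w7')
cv2.imwrite('pics/w7z.png',cv2.resize(im['image'][:,:,::-1],None,fx=1.42,fy=1.42,interpolation=cv2.INTER_CUBIC))
E
```

```text
10.25 [0.5195 0.088  0.038 ] [ -1.7 -13.8   3.9] [-2.33  0.23 -0.06]
```

View pics/w7z.png

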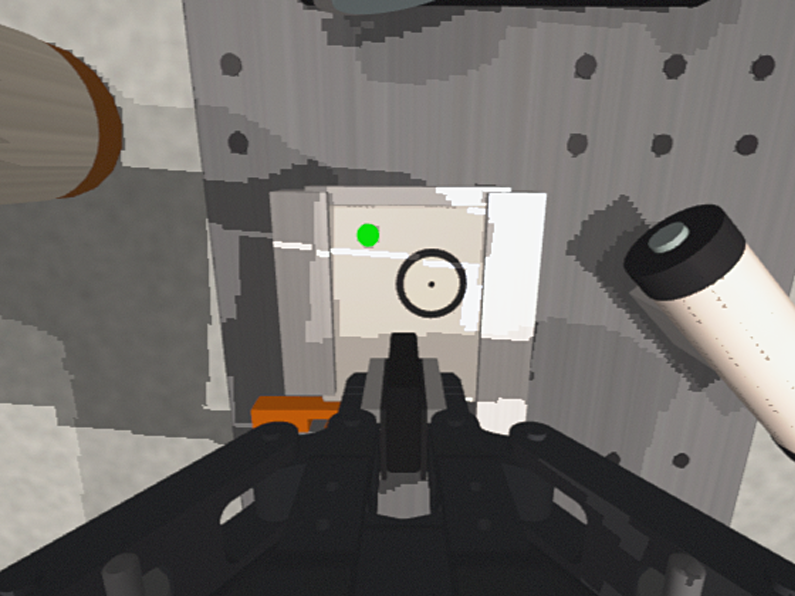

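>>> drive_tool(targets=[[[0,-0.01,0,0,0,0,-0.4],[0,0,0,0,0,0,-0.4],[-0.1,0,0,0,0,0,-0.4],[-0.4,0,0,0,0,0,-0.4],[-0.6,0,0,0,0,0,-0.4]]])

```text
time_s: 10.8
position: [0.5194, 0.0887, 0.0928]
tool_rot: [[-0.004, -0.074, 0.997], [0.0, 0.997, 0.074], [-1.0, 0.001, -0.004]]
ft_force: [-0.1, -0.5, 0.2]
grip_width: 0.0257
```

>>> drive_tool(targets=[[[-0.6,0,0,0,0,0,-0.3],[-0.6,0,0,0,0,0,-0.3],[-0.4,0,0,0,0,0,-0.3]]])

```text
time_s: 11.1
position: [0.5205, 0.0888, 0.1755]
tool_rot: [[0.002, -0.074, 0.997], [0.0, 0.997, 0.074], [-1.0, 0.0, 0.002]]
ft_force: [0.2, -0.4, -0.3]
grip_width: 0.0301
```

```bash
python3 - <<'E'
from plan import *
o=observe(); print(o['time_s'],np.array(o['position']).round(4),np.round(o['ft_force'],1),np.round(o['q'],1),o['grip_width'])
im=get_image('wrist'); save(im,'w8')
cv2.imwrite('pics/w8z.png',cv2.resize(im['image'][:,:,::-1],None,fx=1.42,fy=1.42,interpolation=cv2.INTER_CUBIC))
im=get_image('top'); save(im,'t8')
cv2.imwrite('pics/t8z.png',cv2.resize(im['image'][155:265,145:270,::-1],None,fx=6,fy=5.4,interpolation=cv2.INTER_CUBIC))
E
```

```text
11.1 [0.5205 0.0888 0.1755] [ 0.2 -0.4 -0.3] [-3.2 22.3 83.3  0.  74.2 -7.5] 0.030119705447235825
```

View pics/w8z.png

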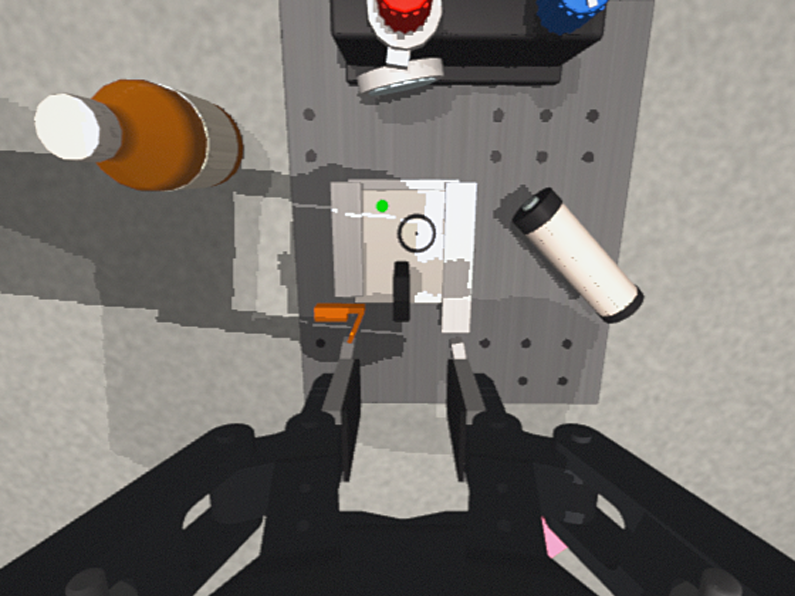

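```bash
python3 - <<'E'
from plan import *
R=[.519,.109,np.radians(4.15)]
P=T(R,[[.07,.122,.14]])[0]; print(P)
plan(P,4.15,6,.2)
E
```

```text
[0.57998758 0.23574587 0.14      ]
[[0.12, 0.47, 0.23, 0.0, 0.001, 0.0, 0.2], [0.12, 0.48, 0.23, 0.0, 0.001, 0.0, 0.2], [0.12, 0.47, 0.23, 0.0, 0.001, 0.0, 0.2], [0.12, 0.48, 0.23, 0.001, 0.001, 0.0, 0.2], [0.12, 0.47, 0.23, 0.0, 0.001, 0.0, 0.2]]
[[0.12, 0.48, 0.24, 0.001, 0.0, 0.0, 0.2]]
end [0.5801 0.236  0.1402]
```

View pics/t8z.png

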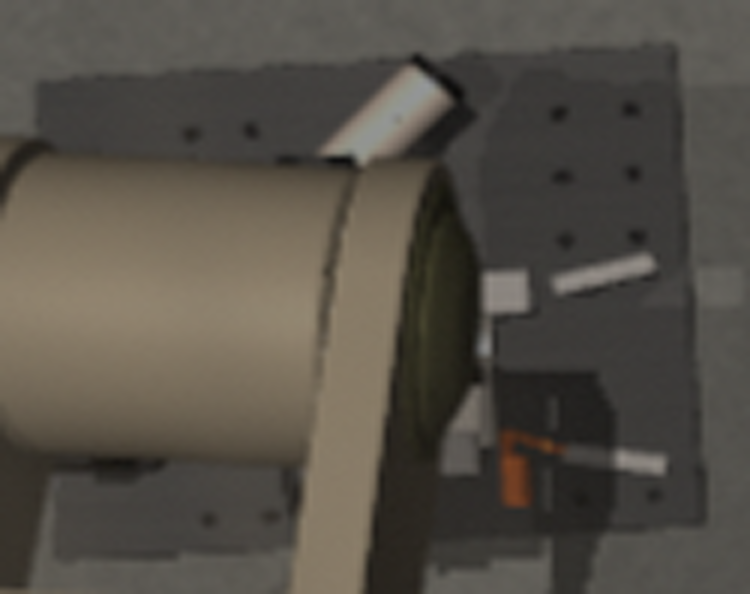

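>>> drive_tool(targets=[[[0.06,0.47,0.23,0,0,0,0.2],[0.06,0.48,0.23,0,0,0,0.2],[0.1,0.47,0.23,0,0,0,0.2],[0.12,0.48,0.23,0,0,0,0.2],[0.12,0.47,0.23,0,0,0,0.2]]])

```text
time_s: 11.7
position: [0.5686, 0.212, 0.1488]
tool_rot: [[-0.002, -0.074, 0.997], [-0.0, 0.997, 0.074], [-1.0, 0.0, -0.002]]
ft_force: [-0.3, -0.1, -0.7]
grip_width: 0.0515
```

>>> drive_tool(targets=[[[0.12,0.48,0.24,0,0,0,0.2],[0,0,0,0,0,0,0.2]]])

```text
time_s: 11.9
position: [0.5786, 0.2381, 0.1418]
tool_rot: [[-0.003, -0.077, 0.997], [0.0, 0.997, 0.077], [-1.0, 0.0, -0.003]]
ft_force: [-0.5, -0.1, 0.4]
grip_width: 0.0514
```

```bash
python3 - <<'E'
from plan import *
o=observe(); print(o['time_s'],np.array(o['position']).round(4),np.round(o['ft_force'],1),np.round(o['q'],1),o['grip_width'])
im=get_image('wrist'); save(im,'w9')
cv2.imwrite('pics/w9z.png',cv2.resize(im['image'][:,:,::-1],None,fx=1.42,fy=1.42,interpolation=cv2.INTER_CUBIC))
p=np.array(o['position']); print(proj(im,[[p[0],p[1],.118],[p[0],p[1],.09]])*1.42)
E
```

```text
11.9 [0.5786 0.2381 0.1418] [-0.5 -0.1  0.4] [11.5 33.5 69.4  0.  77.3  7.1] 0.05141990245393547
[[401.78408768 357.60108494]
 [402.09050198 333.06638598]]
```

View pics/w9z.png

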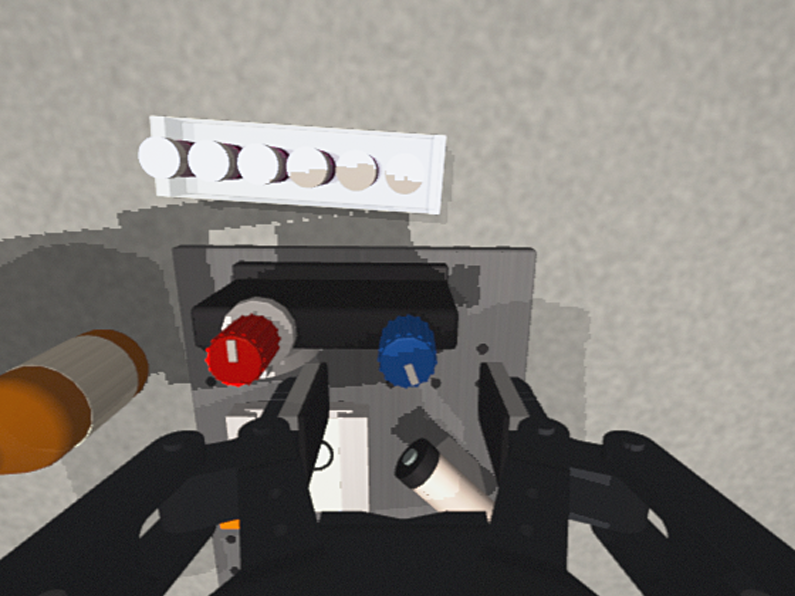

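>>> drive_tool(targets=[[[0.1,-0.05,0.04,0,0,0,0.2],[0.3,0,0,0,0,0,0.2],[0.3,0,0,0,0,0,0.2],[0.25,0,0,0,0,0,0.2],[0.1,0,0,0,0,0,0.2]]])

```text
time_s: 12.45
position: [0.5808, 0.2324, 0.0903]
tool_rot: [[-0.002, -0.073, 0.997], [-0.0, 0.997, 0.073], [-1.0, -0.0, -0.002]]
ft_force: [0.2, 0.1, -0.2]
grip_width: 0.0512
```

>>> drive_tool(targets=[[[0,0,0,0,0,0,-0.3],[0,0,0,0,0,0,-0.5],[0,0,0,0,0,0,-0.7]]], force=20)

```text
time_s: 12.75
position: [0.5806, 0.2332, 0.0923]
tool_rot: [[-0.001, -0.074, 0.997], [-0.001, 0.997, 0.074], [-1.0, -0.0, -0.001]]
ft_force: [-5.2, -1.4, 2.1]
grip_width: 0.0224
```

```bash
python3 - <<'E'
from plan import *
o=observe(); print(o['time_s'],np.array(o['position']).round(4),np.round(o['ft_force'],1),np.round(o['wrist_torque'],2),np.round(o['q'],1),o['grip_width'])
im=get_image('wrist'); save(im,'w10')
cv2.imwrite('pics/w10z.png',cv2.resize(im['image'][:,:,::-1],None,fx=1.42,fy=1.42,interpolation=cv2.INTER_CUBIC))
E
```

```text
12.75 [0.5806 0.2332 0.0923] [-5.2 -1.4  2.1] [-0.29  0.7  -0.04] [11.1 36.3 73.  -0.  70.8  6.8] 0.02239275340900841
```

View pics/w10z.png

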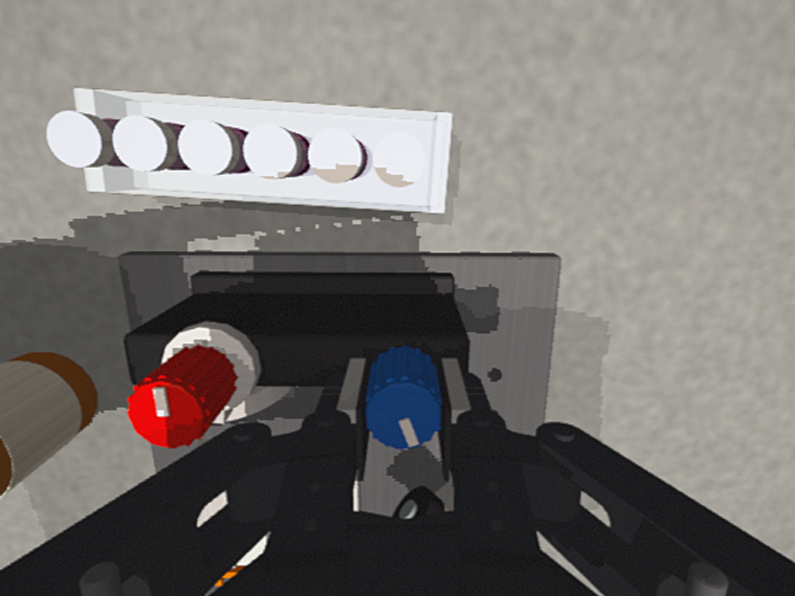

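>>> drive_tool(targets=[[[0,0,-0.012,-0.12,0,0,-0.7],[0,0,0,-0.13,0,0,-0.7],[0,0,0,-0.13,0,0,-0.7],[0,0,0,-0.13,0,0,-0.7],[0,0,0,-0.13,0,0,-0.7]]])

```text
time_s: 13.3
position: [0.5815, 0.2335, 0.0923]
tool_rot: [[0.003, -0.659, 0.752], [0.001, 0.752, 0.659], [-1.0, -0.001, 0.002]]
ft_force: [4.0, 2.2, -1.6]
grip_width: 0.0223
```

```bash
python3 - <<'E'
from plan import *
o=observe(); print(o['time_s'],np.array(o['position']).round(4),np.round(o['ft_force'],1),np.round(o['wrist_torque'],2),np.round(o['q'],1),np.round(o['tool_rot'],3))
im=get_image('wrist'); save(im,'w11')
cv2.imwrite('pics/w11z.png',cv2.resize(im['image'][:,:,::-1],None,fx=1.42,fy=1.42,interpolation=cv2.INTER_CUBIC))
E
```

```text
13.3 [0.5815 0.2335 0.0923] [ 4.   2.2 -1.6] [ 0.3  -0.49 -0.06] [ 11.1  36.3  73.    0.   70.5 -30.1] [[ 0.003 -0.659  0.752]
 [ 0.001  0.752  0.659]
 [-1.    -0.001  0.002]]
```

View pics/w11z.png

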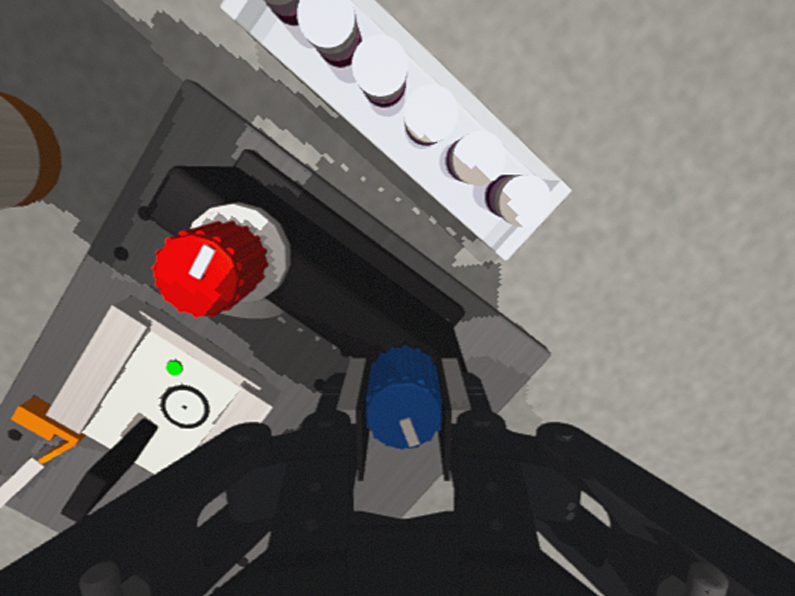

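```bash
cat > spot.py <<'E'
from plan import *
def spot(im,us,um,s=1.42,a=np.radians(4.15)):
    A=ray(im,(np.array(us)+.5)/s-.5,.0235); B=ray(im,(np.array(um)+.5)/s-.5,.0220)
    d=(A-B)[:2]; d=np.array([np.cos(a)*d[0]+np.sin(a)*d[1],-np.sin(a)*d[0]+np.cos(a)*d[1]])
    S=d+[.010,.010]; v=S-[0,.122]; m=np.array([.01,.01])-[0,.122]
    print('spot-mark rig mm',d*1e3,'need blue',(np.arctan2(m[0],-m[1])-np.arctan2(v[0],-v[1]))/.12,'red',(np.hypot(*v)-np.hypot(*m))/.014)
E
python3 - <<'E'
from spot import *
spot(get_image('wrist'),[174.5,368],[185,407])
E
```

```text
spot-mark rig mm [-15.31995595  17.61055315] need blue 1.211264849976254 red -1.2790209532008068
```

>>> drive_tool(targets=[[[0,0,0.006,-0.13,0,0,-0.7],[0,0,0,-0.13,0,0,-0.7],[0,0,0,-0.13,0,0,-0.7],[0,0,0,-0.13,0,0,-0.7],[0,0,0,-0.13,0,0,-0.7]]])

```text
time_s: 13.9
position: [0.5821, 0.2344, 0.0924]
tool_rot: [[0.004, -0.979, 0.204], [0.002, 0.204, 0.979], [-1.0, -0.003, 0.003]]
ft_force: [5.3, 5.6, -3.1]
grip_width: 0.0221
```

>>> drive_tool(targets=[[[0,0,0,-0.13,0,0,-0.7],[0,0,0,-0.13,0,0,-0.7],[0,0,0,-0.13,0,0,-0.7],[0,0,0,-0.13,0,0,-0.7]]])

```text
time_s: 14.3
position: [0.582, 0.2353, 0.0923]
tool_rot: [[0.004, -0.951, -0.31], [0.004, -0.31, 0.951], [-1.0, -0.005, 0.002]]
ft_force: [5.6, 9.1, -3.0]
grip_width: 0.0221
```

```bash
python3 - <<'E'
from plan import *
o=observe(); print(o['time_s'],np.array(o['position']).round(4),np.round(o['ft_force'],1),np.round(o['wrist_torque'],2),np.round(o['q'],1),np.round(o['tool_rot'],3))
im=get_image('wrist'); save(im,'w12')
cv2.imwrite('pics/w12z.png',cv2.resize(im['image'][:,:,::-1],None,fx=1.42,fy=1.42,interpolation=cv2.INTER_CUBIC))
E
```

```text
14.3 [0.582  0.2353 0.0923] [ 5.6  9.1 -3. ] [ 1.62 -0.79 -0.03] [ 11.2  36.3  72.9   0.2  70.5 -96.9] [[ 0.004 -0.951 -0.31 ]
 [ 0.004 -0.31   0.951]
 [-1.    -0.005  0.002]]
```

View pics/w12z.png

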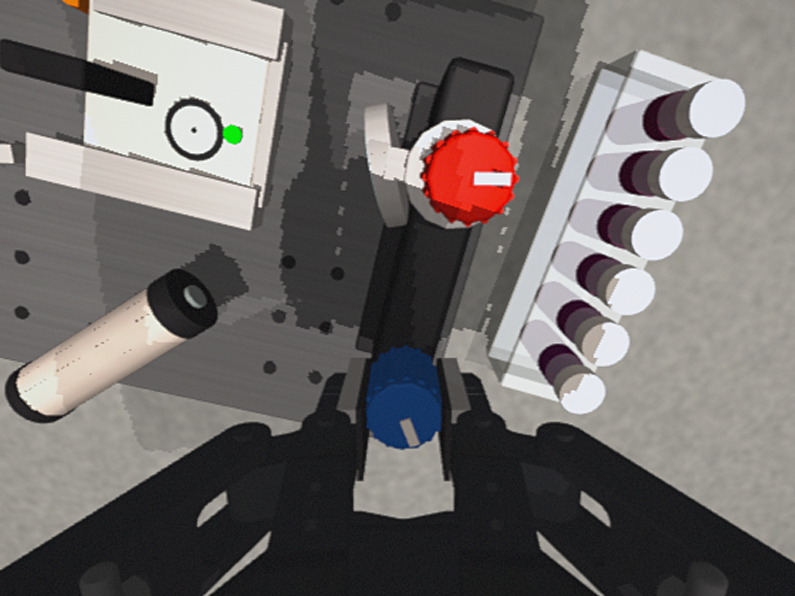

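```bash
python3 - <<'E'
from spot import *
spot(get_image('wrist'),[232.5,134],[194.5,129.5])
E
```

```text
spot-mark rig mm [-2.31930197 17.11575636] need blue 0.06898008432632934 red -1.232209815533832
```

>>> drive_tool(targets=[[[0,0,0.015,-0.07,0,0,-0.7],[0,0,0,0,0,0,-0.7],[0,0,0,0,0,0,0.2],[0,0,0,0,0,0,0.2]]])

```text
time_s: 14.8
position: [0.5806, 0.2341, 0.092]
tool_rot: [[0.0, -0.928, -0.372], [-0.0, -0.372, 0.928], [-1.0, 0.0, -0.0]]
ft_force: [1.0, 0.2, -0.1]
grip_width: 0.0501
```

>>> drive_tool(targets=[[[-0.2,0,0,0,0,0,0.2],[-0.4,0,0,0,0,0,0.2],[-0.4,0,0,0,0,0,0.2],[-0.1,0,0,0,0,0,0.2]]])

```text
time_s: 15.2
position: [0.5816, 0.2343, 0.1496]
tool_rot: [[0.004, -0.928, -0.373], [0.001, -0.373, 0.928], [-1.0, -0.004, -0.001]]
ft_force: [-0.1, -0.1, 0.1]
grip_width: 0.0509
```

```bash
python3 - <<'E'
from spot import *
o=observe(); print(o['time_s'],np.array(o['position']).round(4),np.round(o['ft_force'],1),np.round(o['q'],1),np.degrees(np.arctan2(o['tool_rot'][1][2],o['tool_rot'][0][2])))
plan([.5115,.2305,.144],112,4,.2)
im=get_image('wrist'); save(im,'w13')
cv2.imwrite('pics/w13z.png',cv2.resize(im['image'][:,:,::-1],None,fx=1.42,fy=1.42,interpolation=cv2.INTER_CUBIC))
p=np.array(o['position']); print(proj(im,[[p[0],p[1],.118]])*1.42)
E
```

```text
15.2 [0.5816 0.2343 0.1496] [-0.1 -0.1  0.1] [  11.1   33.    68.9   -0.    77.8 -100.8] 111.90397533197357
[[0.03, 0.33, 0.11, -0.0, -0.0, 0.001, 0.2], [0.03, 0.33, 0.11, -0.001, -0.0, 0.001, 0.2], [0.02, 0.33, 0.12, -0.0, -0.0, 0.001, 0.2], [0.03, 0.34, 0.11, -0.001, -0.001, 0.001, 0.2]]
end [0.5115 0.2304 0.1439]
[[400.81284176 344.83383946]]
```

View pics/w13z.png

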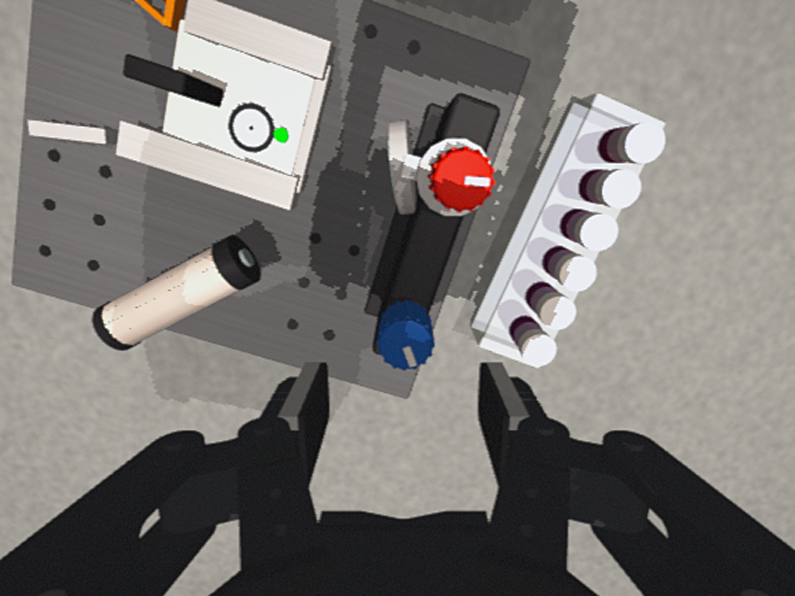

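>>> drive_tool(targets=[[[0.03,0.33,0.11,0,0,0,0.2],[0.03,0.33,0.12,0,0,0,0.2],[0.02,0.33,0.12,0,0,0,0.2],[0.03,0.33,0.12,0,0,0,0.2],[0,0,0,0,0,0,0.2]]])

```text
time_s: 15.75
position: [0.5087, 0.2313, 0.1405]
tool_rot: [[-0.003, -0.927, -0.374], [-0.0, -0.374, 0.927], [-1.0, 0.003, 0.001]]
ft_force: [-0.1, -0.0, 0.1]
grip_width: 0.0511
```

```bash
python3 - <<'E'
from spot import *
o=observe(); print(o['time_s'],np.array(o['position']).round(4),np.round(o['ft_force'],1),np.round(o['q'],1),np.degrees(np.arctan2(o['tool_rot'][1][2],o['tool_rot'][0][2])))
im=get_image('wrist'); save(im,'w14')
cv2.imwrite('pics/w14z.png',cv2.resize(im['image'][:,:,::-1],None,fx=1.42,fy=1.42,interpolation=cv2.INTER_CUBIC))
p=np.array(o['position']); print(proj(im,[[p[0],p[1],.118]])*1.42)
E
```

```text
15.75 [0.5087 0.2313 0.1405] [-0.1 -0.   0.1] [ 12.3  27.4  81.1   0.   71.6 -99.7] 111.9646438942533
[[400.56768654 353.96120705]]
```

View pics/w14z.png

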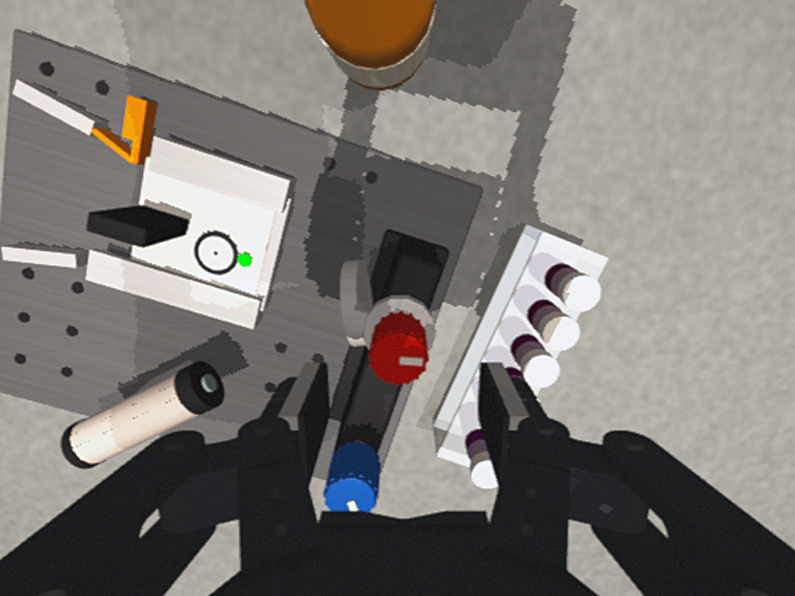

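>>> drive_tool(targets=[[[0.1,-0.02,0,0,0,0,0.2],[0.3,0,0,0,0,0,0.2],[0.3,0,0,0,0,0,0.2],[0.2,0,0,0,0,0,0.2],[0.08,0,0,0,0,0,0.2]]])

```text
time_s: 16.3
position: [0.5118, 0.2316, 0.0907]
tool_rot: [[-0.002, -0.928, -0.374], [-0.0, -0.374, 0.928], [-1.0, 0.002, 0.0]]
ft_force: [0.8, -0.5, 0.4]
grip_width: 0.0517
```

>>> drive_tool(targets=[[[0,0,0,0,0,0,-0.3],[0,0,0,0,0,0,-0.5],[0,0,0,0,0,0,-0.7]]])

```text
time_s: 16.6
position: [0.5125, 0.2309, 0.0927]
tool_rot: [[0.002, -0.927, -0.374], [-0.002, -0.374, 0.927], [-1.0, -0.001, -0.002]]
ft_force: [1.9, -5.3, -1.2]
grip_width: 0.0221
```

>>> drive_tool(targets=[[[0,0,0,0.12,0,0,-0.7],[0,0,0,0.12,0,0,-0.7],[0,0,0,0.12,0,0,-0.7]]])

```text
time_s: 16.9
position: [0.5126, 0.2303, 0.0927]
tool_rot: [[0.002, -1.0, -0.018], [-0.003, -0.018, 1.0], [-1.0, -0.002, -0.003]]
ft_force: [3.2, -9.9, -1.3]
grip_width: 0.0221
```

```bash
python3 - <<'E'
from plan import *
o=observe(); print(o['time_s'],np.array(o['position']).round(4),np.round(o['ft_force'],1),np.round(o['wrist_torque'],2),np.round(o['q'],1),np.round(o['tool_rot'],3))
im=get_image('wrist'); save(im,'w15')
cv2.imwrite('pics/w15z.png',cv2.resize(im['image'][:,:,::-1],None,fx=1.42,fy=1.42,interpolation=cv2.INTER_CUBIC))
E
```

```text
16.9 [0.5126 0.2303 0.0927] [ 3.2 -9.9 -1.3] [-1.4  -0.42  0.07] [ 12.2  30.8  84.2  -0.2  65.  -78.8] [[ 0.002 -1.    -0.018]
 [-0.003 -0.018  1.   ]
 [-1.    -0.002 -0.003]]
```

View pics/w15z.png

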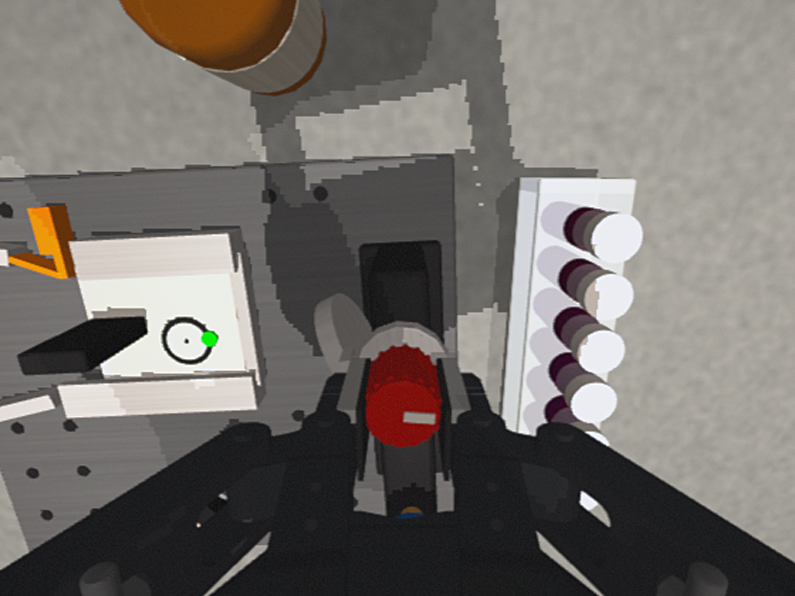

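>>> drive_tool(targets=[[[0,0,-0.015,0.12,0,0,-0.7],[0,0,0,0.12,0,0,-0.7],[0,0,0,0.12,0,0,-0.7],[0,0,0,0.12,0,0,-0.7],[0,0,0,0.12,0,0,-0.7]]])

```text
time_s: 17.45
position: [0.5123, 0.2291, 0.0927]
tool_rot: [[0.001, -0.836, 0.549], [-0.004, 0.549, 0.836], [-1.0, -0.003, -0.002]]
ft_force: [0.6, -10.6, 0.2]
grip_width: 0.0225
```

>>> drive_tool(targets=[[[0,0,0,0.12,0,0,-0.7],[0,0,0,0.12,0,0,-0.7],[0,0,0,0,0,0,-0.7]]])

```text
time_s: 17.75
position: [0.512, 0.2288, 0.0927]
tool_rot: [[0.0, -0.682, 0.731], [-0.004, 0.731, 0.682], [-1.0, -0.003, -0.003]]
ft_force: [0.8, -12.8, 0.7]
grip_width: 0.022
```

```bash
python3 - <<'E'
from plan import *
o=observe(); print(o['time_s'],np.array(o['position']).round(4),np.round(o['ft_force'],1),np.round(o['wrist_torque'],2),np.round(o['q'],1),np.round(o['tool_rot'],3))
im=get_image('wrist'); save(im,'w16')
cv2.imwrite('pics/w16z.png',cv2.resize(im['image'][:,:,::-1],None,fx=1.42,fy=1.42,interpolation=cv2.INTER_CUBIC))
E
```

```text
17.75 [0.512  0.2288 0.0927] [  0.8 -12.8   0.7] [-2.07 -0.04 -0.05] [ 12.1  30.7  84.3  -0.3  65.  -30.8] [[ 0.    -0.682  0.731]
 [-0.004  0.731  0.682]
 [-1.    -0.003 -0.003]]
```

View pics/w16z.png

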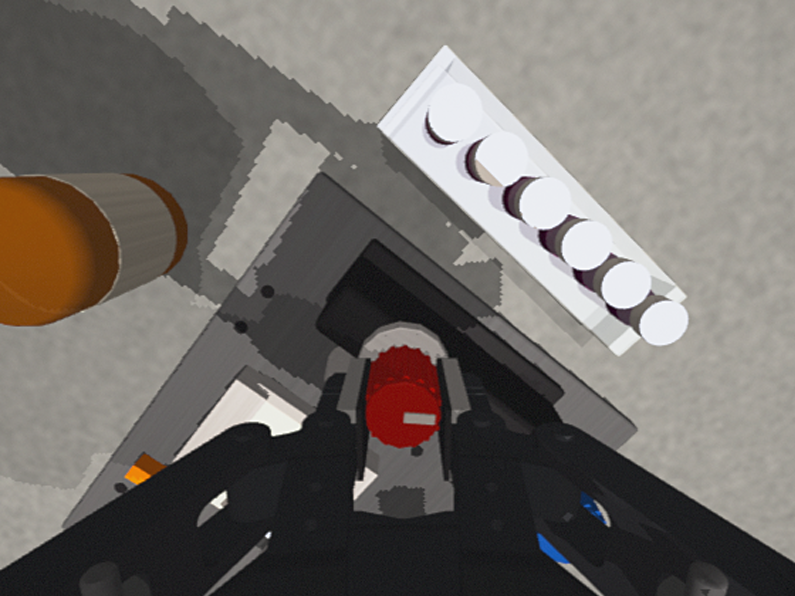

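>>> drive_tool(targets=[[[0,-0.015,-0.015,0.02,0,0,-0.7],[0,0,0,0,0,0,0.1],[0,0,0,0,0,0,0.1],[-0.15,0,0,0,0,0,0.1],[-0.4,0,0,0,0,0,0.1]]])

```text
time_s: 18.3
position: [0.5109, 0.23, 0.1192]
tool_rot: [[-0.003, -0.67, 0.742], [-0.0, 0.742, 0.67], [-1.0, 0.002, -0.002]]
ft_force: [-1.0, -0.2, 0.7]
grip_width: 0.047
```

>>> drive_tool(targets=[[[-0.5,0,0,0.12,0,0,0.1],[-0.6,-0.4,-0.3,0.12,0,0,0.1],[-0.3,-0.6,-0.4,0.14,0,0,0.1],[0,-0.7,-0.3,0.14,0,0,0.1],[0,-0.7,0,0.12,0,0,0.1]]])

```text
time_s: 18.8
position: [0.5124, 0.0958, 0.1911]
tool_rot: [[0.002, -0.089, 0.996], [-0.0, 0.996, 0.089], [-1.0, -0.0, 0.002]]
ft_force: [0.3, 0.1, -0.2]
grip_width: 0.0467
```

```bash
python3 - <<'E'
from plan import *
o=observe(); print(o['time_s'],np.array(o['position']).round(4),np.round(o['ft_force'],1),np.round(o['q'],1),o['grip_width'])
im=get_image('wrist'); save(im,'w17')
cv2.imwrite('pics/w17z.png',cv2.resize(im['image'][:,:,::-1],None,fx=1.42,fy=1.42,interpolation=cv2.INTER_CUBIC))
E
```

```text
18.8 [0.5124 0.0958 0.1911] [ 0.3  0.1 -0.2] [-2.4 20.8 82.9  0.  76.1 -7.6] 0.04671691846572787
```

View pics/w17z.png

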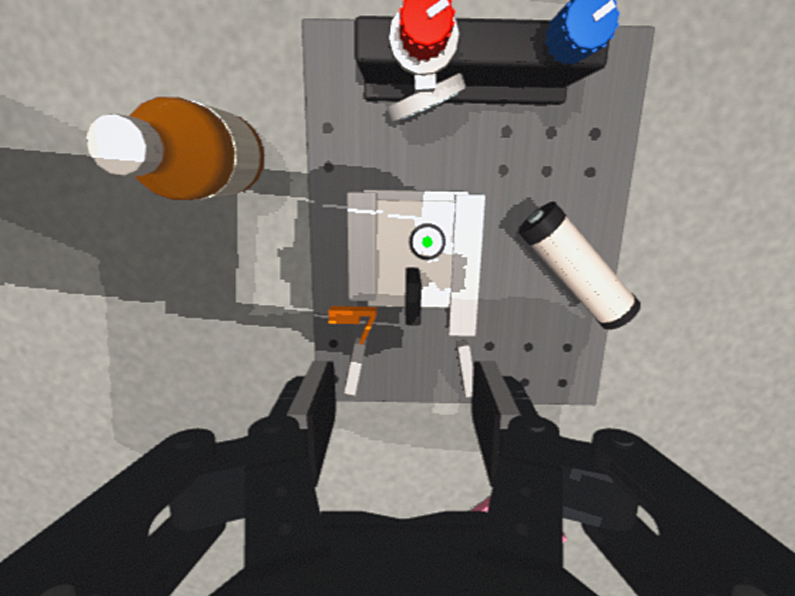

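```bash
python3 - <<'E'
from spot import *
from rig import close_job
im=get_image('wrist'); spot(im,[427.5,241.5],[427.5,241.5])
im=get_image('wrist')['image']; g=im[125:290,210:360]
cv2.imwrite('pics/fin.png',cv2.resize(g[:,:,::-1],None,fx=3.6,fy=3.6,interpolation=cv2.INTER_CUBIC))
o=observe(); print(o['time_s'],np.round(o['qvel'],2),np.round(o['ft_force'],1))
E
```

```text
spot-mark rig mm [-0.08740973  0.23780921] need blue 0.004895574286090688 red -0.017472935067686497
18.95 [ 2.83  0.26  0.25  0.55  0.02 -0.82] [-0.3  0.1  0.1]
```

View pics/fin.png

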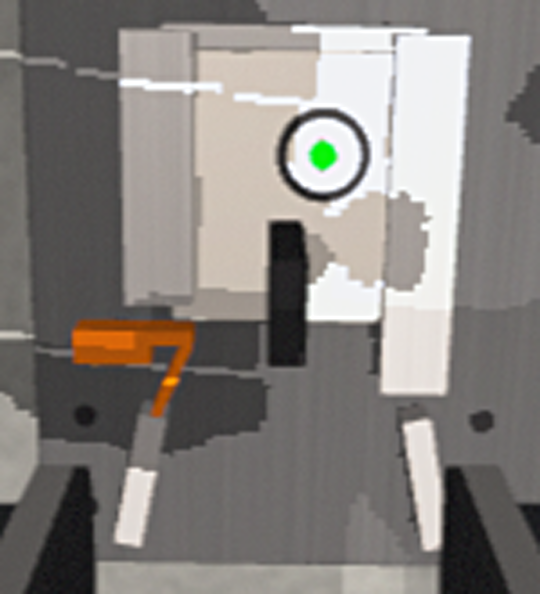

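The picture shows the catch's nose sticking out behind the cartridge's rear edge at about (190,325), and the spot centred in the ring at about (323,155). The gripper is clear of everything.

```bash
python3 -c "
from rig import close_job; print(close_job())"
```

```text
the job is handed in; nothing more can be done
None
```

I slid the white target cartridge, ring end first, into the channel to the end stop, and turned both mirror screws until the spot sat inside the ring. I then let go and handed the job in at about 19 s; no verdict was reported.

- **Cartridge:** it met the end stop at about 14 N. The sideways force from the catch dropped away at that point. The last picture shows the orange catch out behind the cartridge's rear edge.
- **Screws:** I turned the blue screw about +1.9 rad and the red screw about -1.2 rad.
- **Spot:** it looks centred in the ring in the last wrist picture. I read both centres by eye at the same pixel, so the offset is about 1 mm at most, against the 6.5 mm allowed.
- **Clearance:** the gripper was open, raised clear and touching nothing when I handed in.
- **Bystanders:** nothing touched the bottle, rack, spare cartridge or jar as far as I saw. I did not measure their positions again at the end, and the spare and jar were outside the last pictures.

Two checks disagreed. The top and wrist cameras placed the rig 3 to 7 mm apart along y. I steered by the wrist pictures and the contact forces instead. The arm also showed a small joint speed (under 3 degrees/s) in the last reading before hand-in.

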